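# Prove the test box dead, then hold its inspection flap at the mark

## Task

Take the yellow tester pen from its grey stand and touch its brass tip onto the red-collared terminal of the test box, then onto the black-collared one, and stand the pen back in its stand, fully home. Then lift the box's orange-framed flap by its bar until the flap is parallel with the red marker arm beside it, and finish while still holding it there in the gripper: it falls shut if let go. Leave the marker arm and the other things on the table as they are.

Things in the scene. Friction and masses are not known exactly. Their poses are not given: they have to be found in the camera images.
- pen_tip (a point): Brass tip of the tester pen, the centre of its lower end. The pen is 150 mm long, loose, about 60 g, and starts upright, tip down, in the stand. Its tip is 8 mm thick for 12 mm, then a black cone widens over 18 mm to the round yellow barrel, 20 mm in diameter up to the flat black top. z points from the tip to the top.
- pen_grip (a point): Place to hold the pen: on its axis, 118 mm above its tip and 32 mm below its top. In the stand the barrel shows from 60 mm above the tip upwards.
- stand: Grey block, 70 x 70 x 65 mm tall, fixed to the table at any yaw; origin at the centre of its underside, z up. In the middle of its top is a round hole 22 mm wide and 60 mm deep with a 4 mm chamfer; with the pen fully home its tip stands 5 mm above this origin. The stand may be on either side of the test box.
- testbox: Grey test box, fixed, 220 x 220 mm and 80 mm tall, with a blue ledge 50 mm high along its -y side (ledge 200 x 75 mm) that carries the two terminals. Origin at the centre of the box's underside; -x is its front, towards the robot; z up. The flap lies on top; the red marker arm stands beside its +y side, 134 mm from the middle.
- red_top (a point): Centre of the top face of the red-collared terminal: an upright brass cap 20 mm in diameter in a red plastic collar 40 mm wide. The cap is sprung: it sinks up to 5 mm, needing about 1 N to start and 5 N for full travel. At rest its top is 72 mm above the table, 10 mm above the collar. Red and black may change places.
- black_top (a point): The same for the black-collared terminal.
- flap (a joint): Angle of the flap in rad: 0 lying closed and level, growing as its front edge is lifted; turns about a horizontal hinge at the back of the box. It has no catch or stay and falls shut by its weight (about 0.3 kg, varies); almost no friction. It can open to 1.6.
- flap_hinge (a point): Middle of the hinge line of flap and marker, 84 mm above the table, 100 mm behind the box's centre. The hinge line runs along the box's y axis. This frame turns with the flap: x lies in the flap, pointing from its front edge to the hinge, y along the hinge, z out of its upper face.
- flap_handle (a point): Middle of the flap's bar handle: a round steel bar 10 mm in diameter, parallel to the hinge, held 48 mm above the flap by two posts 120 mm apart. It lies 170 mm in front of the hinge line and 48 mm above it (in the flap's own frame), so closed it is 132 mm above the table. The bar can turn between the fingers, so the gripper may keep pointing down while it lifts. Axes as for flap_hinge.
- flap_edge (a point): Middle of the flap's front edge, 190 mm from the hinge line. The flap is 220 mm wide, 7 mm thick: an orange frame with a clear pane. Axes as for flap_hinge.
- marker (a joint): Angle of the red marker arm in rad, about the same hinge line as the flap and measured in the same way (0 level, growing upward); set between about 0.55 and 0.95. It has a stiff hinge and stays where it is. The flap is at the mark when both angles are equal.
- marker_tip (a point): Outer end of the red marker arm, 190 mm from the hinge line, 134 mm to the box's +y side from its middle. The arm is 14 mm wide, 6 mm thick with a round red end 22 mm across. Its x axis points along the arm to the hinge. The flap's front edge is level with this tip when the flap is at the mark.
- roll_grey_center (a point): Bystander: roll of grey webbing lying flat, 100 mm across, 30 mm high, loose; this is its centre. It lies on the other side of the test box from the stand.
- roll_white_center (a point): Bystander: white roll, 90 mm across, 25 mm high, loose; its centre. It lies beyond and to the right of the test box.
- bottle_center (a point): Bystander: white bottle with a blue cap, 56 mm wide, 150 mm tall, loose; its centre. It stands beyond and to the left of the test box.
Mind the look-alikes: they are no part of the job. Of the things shaped like the part that bears pen_tip, the yellow one is meant. Of the things that look like the stand, take the one that is farthest to the robot's left at the start.

How it is judged:
By the outcome, as a careful person would: the job done as asked, in the order asked, and still so for the second after the job is handed in, while the arm keeps its last pose, push and grip.
It also fails if it takes over 72 s, if anything falls off the work surface, if the arm or the gripper's body presses on something with over 40 N, if the wrist force passes 120 N, or if a joint passes its speed limit or range.

## Robot

A 7-joint arm with a two-finger parallel gripper is mounted at the origin on the work surface. World frame = base frame: x ahead of the robot, y to its left, z up, the work surface at z = 0. Lengths are in m, angles in rad, forces in N, time in s.
With the tool pointing down it reaches from about 0.4 to 0.875 m from the base axis. Payload 4.4 kg.
Tool frame: the origin (TCP) lies midway between the tips of the shut fingers; the grasp point (between the pads) lies 19 mm behind it; z points along the fingers, y is the line along which they close (so a half turn about z gives the same grasp; the last joint's range is limited). The gripper opens to 85 mm and grips with 20 to 120 N. Pads are 22 mm wide; open, the fingers measure 114 mm over their backs; the gripper's body (76 mm by 85 mm) begins 54 mm behind the grasp point. The pads swing forward as they close: fully open they stand 13 mm farther back than shut.
Start: joints at [1.272, 0.628, 0.038, 1.517, -0.027, 0.996, -0.02], TCP at [0.15, -0.632, 0.231] pointing down, gripper open.
Joint ranges: [-3.06, 3.06], [-0.37, 2.12], [-1.25, 1.32], [0.18, 2.47], [-1.1, 4.24], [0.23, 1.98], [-2.94, 2.94]. Speed limits (rad/s): [2.57, 2.57, 3.14, 3.14, 3.14, 3.14, 3.14].

## Interface

Orientations are given as a unit quaternion [w, x, y, z].
In Python, from plant import get_obs, snapshot, sign_off gives the robot as it stands.
- The arm moves only by the tool arm_command, never from a script. Its argument "targets" is a list of rows, each a list of 4 numbers: the shift along the tool's x, y, z in mm, then the turn about the tool's z in degrees. In form: [[x, y, z, roll], ...]. A call has 1 to 20 rows; each row is the pose to reach, as a shift and turn from the pose commanded when the call began, along the tool's axes at that moment; what a row does not reach only later rows make up. A row lasts 1/10 s, in which the tool goes at most 50 mm and 8.59 degrees, less where a joint would pass 70% of its speed; a pose out of reach is approached as far as the arm can. A call with a gripper value outside its range is refused whole. "claw" is the opening, from -1 (shut) to 1 (fully open), so that 0 is half open, set as the call begins (left out, the last holds). The fingers move at their own pace and stop on an object; the grip force is fixed at half the most. Time passes only in rows, so rows that repeat a pose let the fingers close. It gives the time, the measured TCP pose, the force, the opening and the grip force at its end, in the units of the state.
- get_obs(): the state, without advancing time (a new reading comes with each control period).
- snapshot(name): name is "scene" or "top" or "wrist"; returns a dict with "image" (480x640x3 uint8, red, green, blue), "z_map" (480x640 float32, m along the optical axis (not along the pixel's ray), 0 where there is no reading), "intrinsics" (3x3 intrinsics, pixels), "pose" (4x4, takes a point from camera to world coordinates); the wrist camera has in their place "hand_eye" (4x4, takes a point from camera to tool coordinates, whose origin is the TCP and whose axes are the flange's). Camera axes: x right, y up, looking along -z (the intrinsics and any distortion apply to the point x, -y, -z); pixel columns grow to the right and rows downward; lengths in m; the calibration is good to about 2 mm. The wrist camera is an equidistant fisheye: a pixel r from the principal point sees the ray r / f radians off the axis. A picture is of the moment at which its call begins: read the wrist's pose just before it.
- sign_off(): hands the job in; it is judged then, once.
The state is a dict: "time_s": time; "q": joint angles; "qvel": joint speeds; "joint_efforts": joint torques, N m; "position": TCP position; "ee_rot": TCP orientation; "wrist_force": force on the tool from outside, world axes, zero at the start; "wrist_torque": the same for the moment, N m; "width": finger opening in m; "gripper_force": force on a finger pad.
Only numpy, scipy, OpenCV 4.12 (cv2) and the standard library are available. Lean on these libraries where they do the work, as an engineer would, in place of code of your own. Each camera call takes 0.05 s, during which the arm holds its last target. There are 200 camera calls.

## Working session

There is one attempt and no reset: what is moved stays moved. The work goes in short steps, Python scripts to look and compute and a tool call to move; the robot and the scene stay as the last step left them, time stands still between calls to the robot, and variables do not carry over. Pictures are saved under pics/ and viewed, at most 10 in all, crops included, and the job is handed in when it is done.

Besides the shell and the picture viewer there is one more tool, called after "Request:" by a JSON object that holds its "fn" and its "kwargs". arm_command: Moves the arm, as the interface text tells. Its arguments: {"type":"object","properties":{"targets":{"type":"array"},"claw":{"type":"number"}},"required":["targets"]}

```bash
mkdir -p pics; ls; cat > h.py <<'E'
import numpy as np, cv2
from plant import get_obs, snapshot, sign_off
def cloud(s):
    z=s["z_map"]; K=s["intrinsics"]; v,u=np.mgrid[:480,:640]
    P=np.stack([(u-K[0,2])/K[0,0]*z,-(v-K[1,2])/K[1,1]*z,-z],-1)
    W=P@s["pose"][:3,:3].T+s["pose"][:3,3]; W[z==0]=np.nan
    return W
E
python3 - <<'E'
from h import *
o=get_obs(); print({k:np.round(v,3) for k,v in o.items()})
for n in("scene","top"):
    s=snapshot(n); np.savez("pics/"+n+".npz",**s); cv2.imwrite(f"pics/{n}.png",s["image"][...,::-1]); print(n,s["intrinsics"],s["pose"].round(3), [k for k in s])
E
```

```text
pics
{'time_s': np.float64(0.0), 'q': array([ 1.272,  0.629,  0.038,  1.518, -0.027,  0.996, -0.02 ]), 'qvel': array([ 0.003, -0.001, -0.001, -0.001, -0.   , -0.001, -0.001]), 'joint_efforts': array([ 1.0000e-03, -5.6342e+01,  1.2260e+00, -1.9345e+01,  1.1000e-02,
        1.0000e-02,  0.0000e+00]), 'position': array([ 0.15 , -0.632,  0.23 ]), 'ee_rot': array([-0.001,  0.993,  0.116, -0.   ]), 'wrist_force': array([-0.202, -0.104,  0.366]), 'wrist_torque': array([0.022, 0.067, 0.109]), 'gripper_force': np.float64(0.0), 'width': np.float64(0.085)}
scene [[482.87325483   0.         325.64137562]
 [  0.         482.87325483 242.7019097 ]
 [  0.           0.           1.        ]] [[ 0.689 -0.423  0.589  1.212]
 [ 0.725  0.377 -0.577 -0.717]
 [ 0.022  0.824  0.566  0.747]
 [ 0.     0.     0.     1.   ]] ['image', 'z_map', 'intrinsics', 'pose']
top [[458.71589196   0.         319.61596335]
 [  0.         458.71589196 244.80157246]
 [  0.           0.           1.        ]] [[ 0.006  0.994 -0.112  0.399]
 [-1.     0.005 -0.003 -0.057]
 [-0.002  0.112  0.994  1.249]
 [ 0.     0.     0.     1.   ]] ['image', 'z_map', 'intrinsics', 'pose']
```

View pics/top.png

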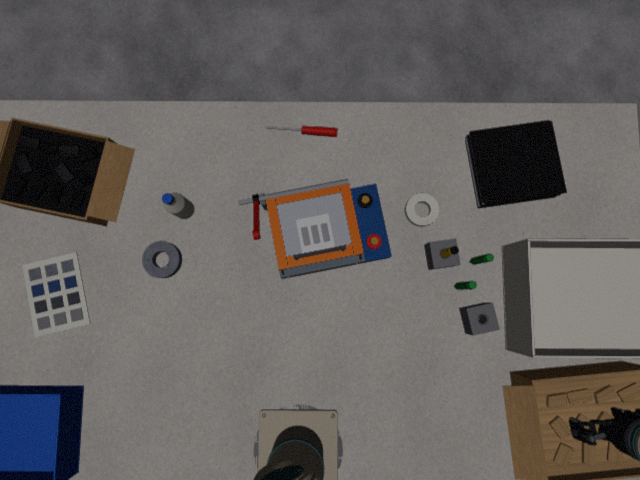

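View pics/scene.png

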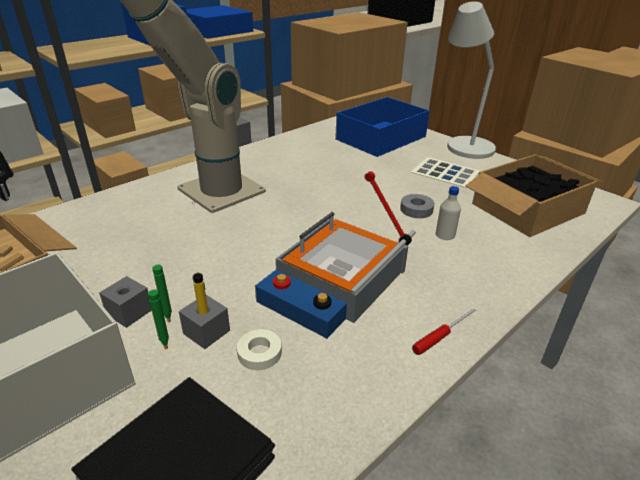

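The top view shows the box at about (315,228), its red terminal at (374,241), black at (365,200) and marker at (256,218).

The candidates:
- **Stands:** (443,254), which holds the yellow pen, and an empty one at (481,318). The first is farther to the robot's left (smaller column), so it is the one meant.
- **Pens:** one yellow at (452,251) and two green at (482,258) and (465,285). The yellow one is meant.

Next I'll confirm this in a crop and measure.

```bash
cat > m.py <<'E'
from h import *
T=dict(np.load("pics/top.npz"));S=dict(np.load("pics/scene.npz"))
a=cv2.resize(T["image"][215:345,410:510],None,fx=4,fy=4,interpolation=2)
b=cv2.resize(S["image"][250:360,90:240],None,fx=3,fy=3,interpolation=2)
c=np.zeros((520,850,3),np.uint8);c[:520,:400]=a;c[:330,400:]=b
cv2.imwrite("pics/crop.png",cv2.resize(c,(784,480))[...,::-1])
np.set_printoptions(precision=4,suppress=True)
for n,s in(("top",T),("scene",S)):
    W=cloud(s);h=cv2.cvtColor(s["image"],cv2.COLOR_RGB2HSV).astype(int);H,Sa,V=h[...,0],h[...,1],h[...,2]
    x,y,z=W[...,0],W[...,1],W[...,2]
    inr=(x>.3)&(x<.9)&(abs(y)<.5)
    def rep(l,m):
        p=W[m&inr]; print(n,l,len(p), len(p) and (np.median(p,0),p.min(0),p.max(0)))
    print("table z",np.nanmedian(z[inr&(z<.03)]))
    rep("penyellow",(H>18)&(H<32)&(Sa>130)&(z>.075)&(y<-.25))
    rep("pentop",(z>.14)&(y<-.25))
    m=(z>.058)&(z<.072)&(y<-.25)&inr
    k,lab,st,ce=cv2.connectedComponentsWithStats(m.astype(np.uint8))
    for i in range(1,k):
        if st[i,4]>40:
            p=W[lab==i]; r=cv2.minAreaRect((p[:,:2]*1000).astype(np.float32)); print(n,"stand",st[i,4],ce[i],p.mean(0),r)
    rep("redcollar",((H<6)|(H>174))&(Sa>150)&(z>.055)&(z<.07)&(y<0))
    rep("caps",(H>12)&(H<30)&(z>.066)&(z<.078)&(Sa>80)&(y<0)&(y>-.25))
    mm=(H>12)&(H<30)&(z>.066)&(z<.078)&(Sa>80)&(y<0)&(y>-.25)&inr
    k,lab,st,ce=cv2.connectedComponentsWithStats(mm.astype(np.uint8))
    for i in range(1,k):
        if st[i,4]>8: print(n,"cap",st[i,4],ce[i],W[lab==i].mean(0))
    bl=(H>100)&(H<125)&(Sa>120)&(z>.04)&(z<.058)&(y<0)&inr
    print(n,"ledge",cv2.minAreaRect((W[bl][:,:2]*1000).astype(np.float32)))
    fl=(H>5)&(H<18)&(Sa>170)&(z>.078)&(z<.1)&inr&(y>-.15)
    print(n,"flap",W[fl][:,2].mean(),cv2.minAreaRect((W[fl][:,:2]*1000).astype(np.float32)))
    mk=((H<6)|(H>174))&(Sa>150)&(z>.075)&(y>0)&inr
    p=W[mk];print(n,"marker",len(p),p.mean(0),p[p[:,2].argmax()],p[p[:,2].argmin()])
    if len(p)>5:
        vt=np.linalg.svd(p-p.mean(0))[2][0];print(" dir",vt,"ang",np.arctan2(abs(vt[2]),np.hypot(*vt[:2])))
    hd=(z>.122)&(z<.145)&inr&(y>-.12)&(y<.12)&(x<.6)&(Sa<100)
    rep("bar",hd); p=W[hd]; print(cv2.minAreaRect((p[:,:2]*1000).astype(np.float32)) if len(p) else 0)
E
python3 m.py
```

```text
table z 0.000951146162608385
top penyellow 60 (array([ 0.5089, -0.3684,  0.1105]), array([ 0.5034, -0.3769,  0.0756]), array([ 0.5186, -0.3654,  0.1519]))
top pentop 182 (array([ 0.4957, -0.4165,  0.151 ]), array([ 0.421 , -0.4717,  0.1401]), array([ 0.5212, -0.3668,  0.1604]))
top stand 847 [482.2751 161.1263] [ 0.7584 -0.4835  0.064 ] ((745.5070190429688, -489.122802734375), (202.91500854492188, 42.7655029296875), 7.274349212646484)
top stand 619 [443.0937 253.1939] [ 0.5121 -0.3733  0.0655] ((513.4853515625, -376.53961181640625), (70.29370880126953, 71.46636199951172), 8.155670166015625)
top stand 692 [481.3295 318.1402] [ 0.3464 -0.4667  0.0652] ((345.68963623046875, -468.7486267089844), (70.46769714355469, 71.0938949584961), 12.074771881103516)
top redcollar 124 (array([ 0.5445, -0.1952,  0.0632]), array([ 0.5247, -0.4961,  0.0574]), array([ 0.8416, -0.1765,  0.0688]))
top caps 89 (array([ 0.6451, -0.1794,  0.0724]), array([ 0.5342, -0.2016,  0.066 ]), array([ 0.6614, -0.1613,  0.0775]))
top cap 47 [365.     198.9574] [ 0.6527 -0.1713  0.0714]
top cap 42 [373.9048 240.4286] [ 0.
[... 1999 characters left out ...]
88] [ 0.5441 -0.1974  0.0724]
scene cap 68 [322.0441 296.8824] [ 0.653  -0.1747  0.0727]
scene ledge ((595.96142578125, -186.85511779785156), (198.13784790039062, 78.16989135742188), 12.0055513381958)
scene flap 0.0894343417810246 ((576.1115112304688, -42.013328552246094), (187.93768310546875, 222.05201721191406), 11.66751766204834)
scene marker 319 [0.5799 0.0944 0.1732] [0.5354 0.0885 0.2361] [0.6456 0.1052 0.0972]
 dir [ 0.6105  0.1358 -0.7803] ang 0.8951757939857865
scene bar 196 (array([ 0.5089, -0.0621,  0.1371]), array([ 0.4901, -0.1198,  0.1224]), array([0.5236, 0.0109, 0.1414]))
((506.53216552734375, -54.416412353515625), (11.658832550048828, 133.25482177734375), 11.044573783874512)
```

View pics/crop.png

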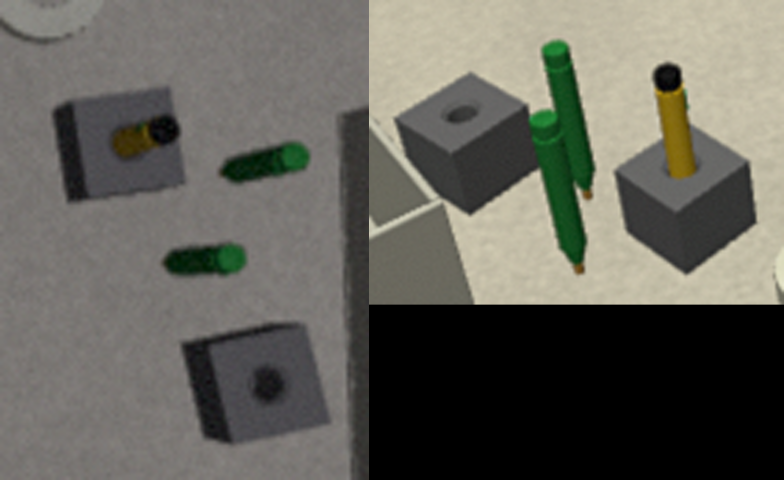

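The crop confirms it: the yellow pen is in the left stand (top crop 145,135). Both green pens stand free and upright beside it, and the other stand is empty. The box yaw is about 11.7° and the marker about 0.896 rad. I'll move above the pen with the fingers closing along the box's x axis.

Request:
{"fn": "arm_command", "kwargs": {"targets": [[0,0,-40,0],[40,-16,-45,-8],[80,-32,-45,-16],[120,-48,-45,-24],[160,-64,-45,-32],[200,-80,-45,-40],[240,-96,-45,-48],[280,-112,-45,-56],[320,-128,-45,-64],[360,-144,-45,-72],[400,-160,-45,-80],[411,-164,-45,-88.4],[411,-164,-45,-88.4],[411,-164,-45,-88.4],[411,-164,-45,-88.4],[411,-164,-45,-88.4],[411,-164,-45,-88.4]], "claw": 1}}

```text
time_s: 1.8
position: [0.5112, -0.379, 0.2764]
ee_rot: [0.0, 0.632, 0.775, -0.0]
wrist_force: [-0.3, 0.4, -0.2]
width: 0.0855
gripper_force: 0.0
```

```bash
cat >> h.py <<'E'
from scipy.spatial.transform import Rotation as R
def tool(o=None):
    o=o or get_obs(); M=np.eye(4); M[:3,:3]=R.from_quat(o["ee_rot"],scalar_first=True).as_matrix(); M[:3,3]=o["position"]; return M
def wrist():
    M=tool(); s=snapshot("wrist"); K=s["intrinsics"]; z=s["z_map"]; v,u=np.mgrid[:480,:640]
    a=(u-K[0,2])/K[0,0]; b=(v-K[1,2])/K[1,1]; r=np.hypot(a,b)+1e-9; t=np.tan(np.minimum(r,1.5))
    P=np.stack([a/r*t*z,-b/r*t*z,-z,np.ones_like(z)],-1)
    W=(P@(M@s["hand_eye"]).T)[...,:3]; W[z==0]=np.nan
    return s,W,M
E
python3 - <<'E'
from h import *
np.set_printoptions(precision=4,suppress=True)
s,W,M=wrist(); cv2.imwrite("pics/w1.png",s["image"][...,::-1]); print(s["intrinsics"],s["hand_eye"]); print(M, get_obs()["q"],get_obs()["time_s"])
x,y,z=W[...,0],W[...,1],W[...,2]
near=(np.hypot(x-.512,y+.378)<.06)
for l,m in(("top",near&(z>.147)&(z<.165)),("stand",near&(z>.06)&(z<.07)),("yellow",near&(z>.08)&(z<.14))):
    p=W[m]; print(l,len(p),len(p) and (p.mean(0),cv2.minEnclosingCircle((p[:,:2]*1000).astype(np.float32)),cv2.minAreaRect((p[:,:2]*1000).astype(np.float32))))
E
```

```text
[[371.6483   0.     318.0916]
 [  0.     371.6483 238.1118]
 [  0.       0.       1.    ]] [[-0.0007  0.9519  0.3063  0.0773]
 [ 1.      0.0008 -0.0003 -0.0011]
 [-0.0006  0.3063 -0.9519 -0.1433]
 [ 0.      0.      0.      1.    ]]
[[-0.2009  0.9796 -0.0003  0.5112]
 [ 0.9796  0.2009 -0.0005 -0.379 ]
 [-0.0004 -0.0004 -1.      0.2764]
 [ 0.      0.      0.      1.    ]] [ 0.8233  0.5891 -0.389   1.4935  0.2385  1.1059  0.5891] 1.85
top 559 (array([ 0.511 , -0.3777,  0.1547]), ((510.8984069824219, -378.8533935546875), 10.198993682861328), ((511.30352783203125, -378.57611083984375), (19.073379516601562, 19.756105422973633), 20.87635040283203))
stand 4093 (array([ 0.5105, -0.3743,  0.0655]), ((510.6744689941406, -378.9033203125), 49.26313018798828), ((511.4477844238281, -379.01947021484375), (70.4874038696289, 71.17683410644531), 8.391740798950195))
yellow 332 (array([ 0.5096, -0.3709,  0.1132]), ((510.681640625, -375.7817687988281), 9.794623374938965), ((510.0348815917969, -372.61480712890625), (19.49011993408203, 8.781214714050293), 11.564498901367188))
```

View pics/w1.png

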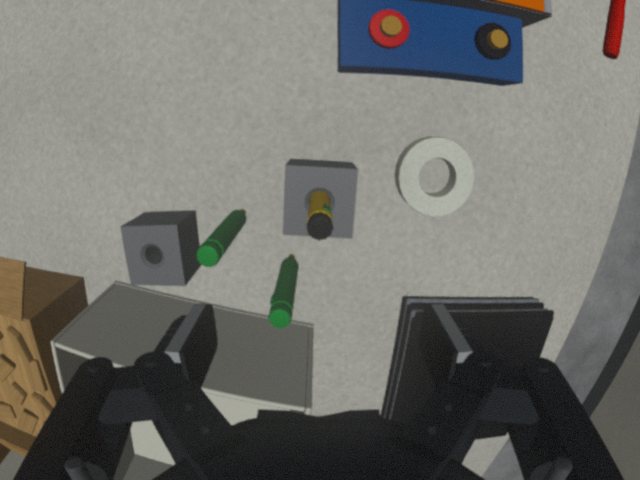

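The wrist view shows the pen top at (319,228) directly under the TCP, and the green pens at (208,256) and (280,315) clear of the finger line. I'll descend and grip.

Request:
{"fn": "arm_command", "kwargs": {"targets": [[0,0,45,0],[0,0,85,0],[0,0,120,0],[0,0,145,0],[0,0,160,0],[0,0,172,0],[0,0,172,0],[0,0,172,0]]}}

```text
time_s: 2.65
position: [0.5128, -0.3785, 0.1052]
ee_rot: [0.001, 0.631, 0.776, 0.0]
wrist_force: [0.3, -0.4, -0.1]
width: 0.0854
gripper_force: 0.0
```

Request:
{"fn": "arm_command", "kwargs": {"targets": [[0,0,0,0],[0,0,0,0],[0,0,0,0],[0,0,0,0],[0,0,0,0],[0,0,0,0],[0,0,0,0],[0,0,0,0],[0,0,0,0],[0,0,0,0]], "claw": -1}}

```text
time_s: 3.65
position: [0.5122, -0.3783, 0.1047]
ee_rot: [0.0, 0.631, 0.776, -0.0]
wrist_force: [-0.6, 0.7, 4.9]
width: 0.0184
gripper_force: 58.4
```

Request:
{"fn": "arm_command", "kwargs": {"targets": [[0,0,-15,0],[0,0,-35,0],[0,0,-60,0],[0,0,-85,0],[0,0,-100,0],[0,0,-100,0],[0,0,-100,0],[0,0,-100,0]]}}

```text
time_s: 4.45
position: [0.5112, -0.3777, 0.2031]
ee_rot: [-0.001, 0.631, 0.776, -0.0]
wrist_force: [1.0, 0.1, -0.9]
width: 0.0187
gripper_force: 58.8
```

```bash
cat > seg.py <<'E'
from h import *
np.set_printoptions(precision=4,suppress=True)
# pen axis in the held state + terminals, from wrist, top and scene
o=get_obs();M=tool();print(o["position"],o["wrist_force"],o["time_s"],o["gripper_force"])
def tops(l,W,im):
    h=cv2.cvtColor(im,cv2.COLOR_RGB2HSV).astype(int);H,S=h[...,0],h[...,1];x,y,z=W[...,0],W[...,1],W[...,2]
    for n,cx,cy in(("red",.5438,-.1955),("black",.6529,-.173)):
        m=(np.hypot(x-cx,y-cy)<.014)&(z>.066)&(z<.078)
        p=W[m]; 
        if len(p)>5: print(l,n,len(p),p.mean(0),cv2.minEnclosingCircle((p[:,:2]*1000).astype(np.float32)))
    tp=M[:3,3]; pm=(np.hypot(x-tp[0],y-tp[1])<.03)&(z<tp[2]-.003)&(z>.08)
    k,lab,st,ce=cv2.connectedComponentsWithStats(pm.astype(np.uint8))
    p=W[pm]
    if len(p): 
        for lo in np.arange(.08,tp[2],.015):
            q=p[(p[:,2]>=lo)&(p[:,2]<lo+.015)]
            if len(q)>3: print(l,"pen z",round(lo,3),len(q),q.mean(0))
        print(" lowest",np.percentile(p[:,2],[0,2,5]))
s,W,M=wrist(); tops("wrist",W,s["image"]); cv2.imwrite("pics/w_last.png",s["image"][...,::-1])
for n in("scene","top"):
    s=snapshot(n); cv2.imwrite(f"pics/{n}_last.png",s["image"][...,::-1]); tops(n,cloud(s),s["image"])
E
python3 seg.py
```

```text
[ 0.5112 -0.3777  0.2031] [ 0.9605  0.1021 -0.864 ] 4.45 58.83168160915375
wrist red 420 [ 0.5418 -0.1992  0.0722] ((541.8004760742188, -196.53663635253906), 10.13932991027832)
wrist black 410 [ 0.6493 -0.1748  0.072 ] ((650.7781982421875, -173.82528686523438), 10.629631042480469)
wrist pen z 0.095 22 [ 0.5097 -0.3751  0.108 ]
wrist pen z 0.11 21 [ 0.509  -0.3744  0.1132]
wrist pen z 0.125 94 [ 0.5087 -0.3706  0.1366]
wrist pen z 0.14 287 [ 0.5084 -0.3704  0.148 ]
wrist pen z 0.155 335 [ 0.5086 -0.3705  0.1629]
wrist pen z 0.17 425 [ 0.5085 -0.3705  0.1778]
wrist pen z 0.185 536 [ 0.5086 -0.3705  0.1928]
wrist pen z 0.2 6 [ 0.5089 -0.3709  0.2001]
 lowest [0.105  0.1129 0.1365]
scene red 61 [ 0.5435 -0.1974  0.0723] ((541.6258544921875, -197.31488037109375), 11.74008846282959)
scene black 68 [ 0.6526 -0.1745  0.0722] ((653.6253662109375, -171.07675170898438), 13.336997032165527)
scene pen z 0.095 9 [ 0.5119 -0.3786  0.1075]
scene pen z 0.11 21 [ 0.5139 -0.3799  0.1185]
scene pen z 0.125 44 [ 0.5162 -0.3812  0.1336]
scene pen z 0.14 65 [ 0.517  -0.381   0.1476]
scene pen z 0.155 64 [ 0.5171 -0.3818  0.1628]
scene pen z 0.17 66 [ 0.5167 -0.3812  0.1775]
scene pen z 0.185 62 [ 0.517  -0.3816  0.1923]
 lowest [0.1052 0.1092 0.1174]
top red 48 [ 0.5434 -0.1932  0.0718] ((543.5687255859375, -192.71844482421875), 10.943313598632812)
top black 44 [ 0.6526 -0.1707  0.0726] ((653.9483032226562, -172.0296173095703), 11.012703895568848)
top pen z 0.125 6 [ 0.5111 -0.3684  0.1366]
top pen z 0.14 16 [ 0.5092 -0.3686  0.1486]
top pen z 0.155 16 [ 0.51   -0.3694  0.1633]
top pen z 0.17 15 [ 0.5107 -0.3686  0.1778]
top pen z 0.185 15 [ 0.5113 -0.3684  0.1922]
 lowest [0.1164 0.1352 0.137 ]
```

The pen is vertical and centred, with its tip at z about 0.104. Next is the red terminal.

Request:
{"fn": "arm_command", "kwargs": {"targets": [[40,16,0,0],[80,31,0,0],[120,47,0,0],[150,59,0,0],[172,67,0,0],[172,67,0,0],[172,67,0,0],[172,67,10,0],[172,67,20,0],[172,67,26,0],[172,67,26,0],[172,67,26,0]]}}

```text
time_s: 5.8
position: [0.5425, -0.1963, 0.1779]
ee_rot: [-0.0, 0.631, 0.776, -0.0]
wrist_force: [-0.1, 0.3, -1.0]
width: 0.0188
gripper_force: 58.8
```

```bash
sed -i 's/(z<tp\[2\]-.003)&(z>.08)/(z<tp[2]-.003)\&(z>.0745)/;s/arange(.08/arange(.0745/' seg.py; python3 seg.py | grep -v 'z 0.1'; python3 -c "
import cv2;a=cv2.imread('pics/scene_last.png')[200:330,220:380];b=cv2.imread('pics/w_last.png')[60:260,220:420]
import numpy as np
a=cv2.resize(a,(490,400));b=cv2.resize(b,(310,400));cv2.imwrite('pics/c3.png',np.hstack([a,b]))"
```

```text
[ 0.5425 -0.1963  0.1779] [-0.0944  0.3295 -0.9723] 5.8 58.821057826280594
wrist red 455 [ 0.5412 -0.1928  0.0722] ((541.634765625, -195.4574432373047), 10.030622482299805)
wrist black 563 [ 0.6492 -0.1728  0.0721] ((650.4346923828125, -173.0095672607422), 10.415964126586914)
wrist pen z 0.074 39 [ 0.5408 -0.1937  0.0845]
wrist pen z 0.09 7 [ 0.5403 -0.1912  0.0965]
 lowest [0.0799 0.0873 0.1114]
scene red 61 [ 0.5447 -0.1975  0.0719] ((544.1525268554688, -194.01126098632812), 12.436564445495605)
scene black 70 [ 0.6527 -0.1748  0.0723] ((650.9012451171875, -175.1167755126953), 11.026313781738281)
scene pen z 0.074 24 [ 0.5431 -0.1983  0.0809]
scene pen z 0.09 20 [ 0.5449 -0.1996  0.0979]
 lowest [0.0745 0.0757 0.0848]
top red 22 [ 0.5409 -0.19    0.0717] ((541.9785766601562, -191.18972778320312), 9.16609001159668)
top black 51 [ 0.6524 -0.1712  0.0719] ((652.9586791992188, -172.35919189453125), 12.842057228088379)
top pen z 0.074 4 [ 0.541  -0.1921  0.0761]
 lowest [0.0748 0.0754 0.0761]
```

View pics/c3.png

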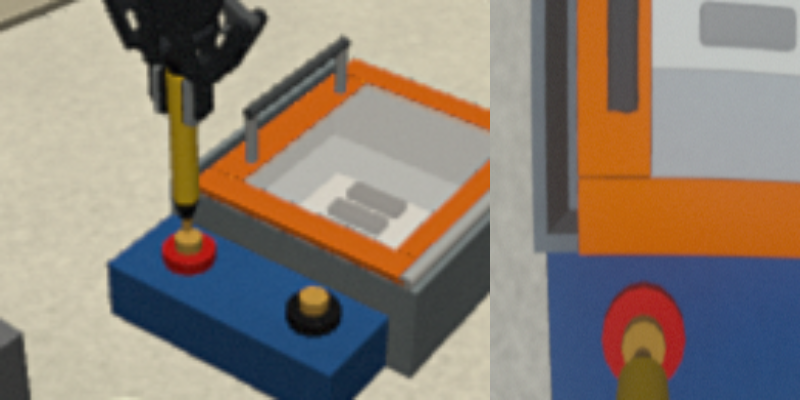

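The pen tip stands centred just above the red terminal's cap (scene crop 188,235; wrist crop 642,350). I'll press down in small steps.

Request:
{"fn": "arm_command", "kwargs": {"targets": [[0,0,2,0],[0,0,4,0],[0,0,6,0],[0,0,7,0],[0,0,8,0],[0,0,8,0],[0,0,8,0],[0,0,8,0],[0,0,8,0]]}}

```text
time_s: 6.85
position: [0.5427, -0.1961, 0.1704]
ee_rot: [0.0, 0.631, 0.776, 0.0]
wrist_force: [-1.0, 1.0, 1.0]
width: 0.0188
gripper_force: 59.0
```

Request:
{"fn": "arm_command", "kwargs": {"targets": [[0,0,1,0],[0,0,1.5,0],[0,0,1.5,0],[0,0,1.5,0],[0,0,1.5,0]]}}

```text
time_s: 7.35
position: [0.5427, -0.1961, 0.1689]
ee_rot: [0.0, 0.631, 0.776, 0.0]
wrist_force: [-0.6, -0.3, 3.2]
width: 0.0186
gripper_force: 59.1
```

The red terminal is firmly touched, with a force change of about 4 N and the cap sunk about 3 mm. Next is the black one.

Request:
{"fn": "arm_command", "kwargs": {"targets": [[0,0,-10,0],[0,0,-25,0],[0,0,-32,0],[0,30,-32,0],[0,60,-32,0],[0,90,-32,0],[0,112,-32,0],[0,112,-32,0],[0,112,-32,0],[0,112,-20,0],[0,112,-10,0],[0,112,-6,0],[0,112,-4,0],[0,112,-2,0],[0,112,-1,0],[0,112,0,0],[0,112,0,0],[0,112,0,0],[0,112,0,0],[0,112,0,0]]}}

```text
time_s: 9.35
position: [0.6523, -0.1734, 0.169]
ee_rot: [0.0, 0.631, 0.776, -0.0]
wrist_force: [-1.4, -1.0, 3.7]
width: 0.0188
gripper_force: 59.2
```

```bash
python3 seg.py | grep -v 'z 0.1'; python3 -c "
import cv2;a=cv2.imread('pics/scene_last.png')[200:330,220:380];b=cv2.imread('pics/w_last.png')[60:260,220:420]
import numpy as np
a=cv2.resize(a,(490,400));b=cv2.resize(b,(310,400));cv2.imwrite('pics/c4.png',np.hstack([a,b]))"
```

```text
[ 0.6523 -0.1734  0.169 ] [-1.4147 -0.9886  3.6908] 9.35 59.24295097589493
wrist red 593 [ 0.543  -0.1946  0.072 ] ((542.0637817382812, -196.03720092773438), 10.468046188354492)
wrist black 432 [ 0.65   -0.1697  0.07  ] ((650.7271728515625, -172.81802368164062), 10.00568962097168)
wrist pen z 0.074 27 [ 0.6506 -0.1705  0.0783]
wrist pen z 0.09 74 [ 0.6495 -0.1666  0.102 ]
 lowest [0.0749 0.1002 0.1037]
scene red 62 [ 0.5435 -0.1973  0.0722] ((542.9817504882812, -195.37692260742188), 12.383097648620605)
scene black 54 [ 0.6531 -0.1751  0.0709] ((651.800048828125, -174.38893127441406), 11.312235832214355)
scene pen z 0.074 22 [ 0.653  -0.1764  0.0829]
scene pen z 0.09 31 [ 0.6553 -0.1783  0.0983]
 lowest [0.0749 0.0781 0.0866]
top red 46 [ 0.5442 -0.1941  0.0721] ((544.3165283203125, -196.1464080810547), 12.00529670715332)
top black 26 [ 0.6495 -0.1685  0.0701] ((653.2174682617188, -170.1728515625), 10.607144355773926)
top pen z 0.09 5 [ 0.6464 -0.1705  0.1005]
 lowest [0.0751 0.0907 0.0995]
```

View pics/c4.png

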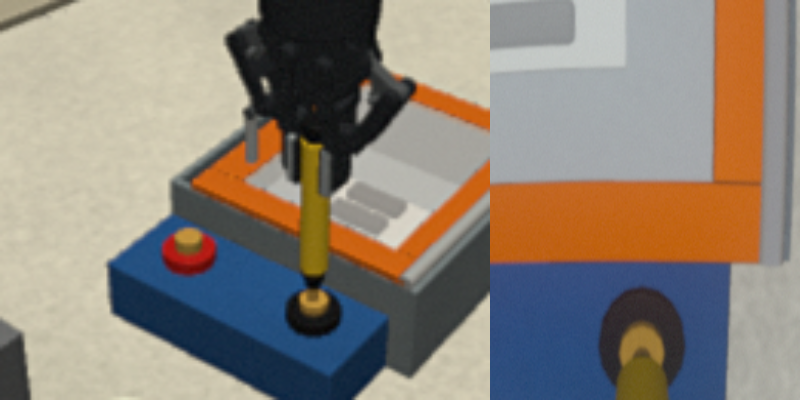

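The black cap is pressed down about 2 mm at roughly 4.5 N, with the tip centred (scene crop 313,295). I'll go back over the stand by reversing the commanded path.

Request:
{"fn": "arm_command", "kwargs": {"targets": [[0,0,-15,0],[0,0,-35.5,0],[-30,-31,-40,0],[-60,-62,-40,0],[-90,-94,-40,0],[-120,-125,-40,0],[-150,-156,-40,0],[-172,-179,-38,0],[-172,-179,-36,0],[-172,-179,-36,0],[-172,-179,-20,0],[-172,-179,-5,0],[-172,-179,0,0],[-172,-179,0,0],[-172,-179,0,0]]}}

```text
time_s: 11.0
position: [0.5127, -0.3777, 0.169]
ee_rot: [0.0, 0.631, 0.776, 0.0]
wrist_force: [0.2, -0.3, -0.9]
width: 0.0185
gripper_force: 59.1
```

```bash
python3 seg.py | grep  -e '^\[' -e pen -e low; python3 -c "
import cv2;a=cv2.imread('pics/scene_last.png')[240:360,130:280];b=cv2.imread('pics/w_last.png')[100:300,220:420]
import numpy as np
a=cv2.resize(a,(490,400));b=cv2.resize(b,(310,400));cv2.imwrite('pics/c5.png',np.hstack([a,b]))"
```

```text
[ 0.5127 -0.3777  0.169 ] [ 0.1707 -0.269  -0.893 ] 11.0 59.087180122733116
wrist pen z 0.074 29 [ 0.511  -0.3747  0.0783]
wrist pen z 0.09 75 [ 0.5104 -0.3708  0.1017]
wrist pen z 0.104 272 [ 0.5099 -0.3706  0.1125]
wrist pen z 0.12 333 [ 0.5101 -0.3706  0.1273]
wrist pen z 0.134 411 [ 0.51   -0.3705  0.1422]
wrist pen z 0.15 528 [ 0.51   -0.3706  0.1571]
wrist pen z 0.164 62 [ 0.5104 -0.3702  0.1652]
 lowest [0.0753 0.0997 0.1036]
scene pen z 0.074 22 [ 0.5153 -0.38    0.0825]
scene pen z 0.09 36 [ 0.5188 -0.3813  0.0988]
scene pen z 0.104 59 [ 0.5184 -0.3819  0.1118]
scene pen z 0.12 64 [ 0.5183 -0.3815  0.1267]
scene pen z 0.134 59 [ 0.5189 -0.3818  0.1422]
scene pen z 0.15 67 [ 0.5188 -0.3818  0.1571]
 lowest [0.0746 0.0787 0.0867]
top pen z 0.09 5 [ 0.5097 -0.371   0.1014]
top pen z 0.104 10 [ 0.513  -0.3686  0.1108]
top pen z 0.12 17 [ 0.5114 -0.3703  0.1257]
top pen z 0.134 12 [ 0.5113 -0.3688  0.1409]
top pen z 0.15 17 [ 0.5126 -0.3689  0.1562]
 lowest [0.0777 0.1008 0.1011]
```

View pics/c5.png

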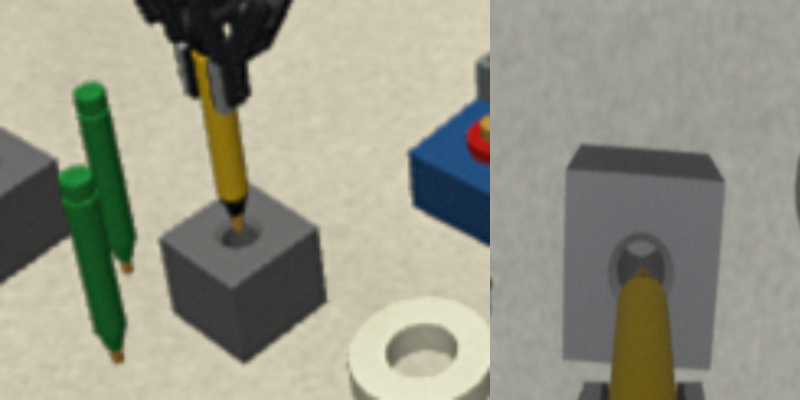

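The tip is over the hole's centre (scene crop 238,225; wrist crop 641,270). I'll lower it in stages.

Request:
{"fn": "arm_command", "kwargs": {"targets": [[0,0,6,0],[0,0,12,0],[0,0,18,0],[0,0,24,0],[0,0,29,0],[0,0,34,0],[0,0,39,0],[0,0,43,0],[0,0,43,0],[0,0,43,0]]}}

```text
time_s: 12.15
position: [0.5122, -0.3781, 0.1259]
ee_rot: [0.0, 0.631, 0.776, 0.0]
wrist_force: [-0.1, -0.7, -0.7]
width: 0.0189
gripper_force: 59.1
```

Request:
{"fn": "arm_command", "kwargs": {"targets": [[0,0,6,0],[0,0,12,0],[0,0,17,0],[0,0,19,0],[0,0,20,0],[0,0,21,0],[0,0,21.5,0],[0,0,21.5,0],[0,0,21.5,0]]}}

```text
time_s: 13.05
position: [0.5122, -0.3782, 0.1048]
ee_rot: [0.0, 0.631, 0.776, -0.0]
wrist_force: [-0.3, 0.1, 3.7]
width: 0.019
gripper_force: 59.3
```

Request:
{"fn": "arm_command", "kwargs": {"targets": [[0,0,0,0],[0,0,0,0],[0,0,0,0],[0,0,0,0],[0,0,0,0],[0,0,0,0],[0,0,0,0]], "claw": 1}}

```text
time_s: 13.75
position: [0.5121, -0.3781, 0.1043]
ee_rot: [-0.0, 0.631, 0.776, 0.0]
wrist_force: [0.8, 0.4, 0.4]
width: 0.0855
gripper_force: 0.0
```

Request:
{"fn": "arm_command", "kwargs": {"targets": [[0,0,-20,0],[0,0,-50,0],[0,0,-90,0],[0,0,-130,0],[0,0,-172,0],[0,0,-172,0],[0,0,-172,0]]}}

```text
time_s: 14.45
position: [0.5124, -0.3783, 0.2774]
ee_rot: [0.001, 0.631, 0.776, -0.0]
wrist_force: [-0.4, -0.3, -0.9]
width: 0.0857
gripper_force: 0.0
```

```bash
python3 - <<'E'
from h import *
np.set_printoptions(precision=4,suppress=True)
s,W,M=wrist(); cv2.imwrite("pics/w6.png",s["image"][...,::-1]); o=get_obs(); print(o["position"],o["time_s"])
x,y,z=W[...,0],W[...,1],W[...,2]; near=(np.hypot(x-.512,y+.378)<.06)
p=W[near&(z>.145)&(z<.17)]; print(p.mean(0),np.percentile(p[:,2],[50,90]),cv2.minEnclosingCircle((p[:,:2]*1000).astype(np.float32)))
# handle bar, all cameras
for n in("wrist","scene","top"):
    if n!="wrist": W=cloud(snapshot(n))
    x,y,z=W[...,0],W[...,1],W[...,2]
    p=W[(z>.125)&(z<.145)&(x>.45)&(x<.57)&(y>-.14)&(y<.04)]
    if len(p)<20: continue
    p=p[p[:,2]>np.percentile(p[:,2],40)]
    d=np.linalg.svd(p-p.mean(0),full_matrices=False)[2][0]; r=cv2.minAreaRect((p[:,:2]*1000).astype(np.float32))
    print(n,len(p),p.mean(0),"dir deg",np.degrees(np.arctan2(d[1],d[0])),r,np.percentile(p[:,2],[50,95]))
E
```

```text
[ 0.5115 -0.3779  0.2758] 14.5
[ 0.511  -0.3774  0.1545] [0.1552 0.1563] ((511.1516418457031, -378.5459289550781), 10.182670593261719)
scene 112 [ 0.5067 -0.0556  0.1382] dir deg -78.49213729281028 ((505.7778625488281, -54.30421447753906), (10.356945991516113, 132.47567749023438), 12.339249610900879) [0.1383 0.1402]
top 130 [ 0.5078 -0.0533  0.1382] dir deg 101.74507142888947 ((507.6763000488281, -52.72644805908203), (9.195259094238281, 129.44992065429688), 11.188267707824707) [0.1379 0.1411]
```

The pen is home, with its top at z 0.155. The bar's centre is at (0.507, -0.0535), running at 101.7° so square to the fingers. I'll move over it.

Request:
{"fn": "arm_command", "kwargs": {"targets": [[40,8,0,0],[80,15,0,0],[120,23,0,0],[160,30,0,0],[200,38,0,0],[240,45,0,0],[280,53,0,0],[305,58,0,0],[319,60,0,0],[319,60,0,0],[319,60,40,0],[319,60,70,0],[319,60,70,0],[319,60,70,0]]}}

```text
time_s: 16.0
position: [0.5059, -0.055, 0.2062]
ee_rot: [-0.0, 0.632, 0.775, -0.0]
wrist_force: [0.2, 0.2, 0.1]
width: 0.0853
gripper_force: 0.0
```

```bash
cat > bar.py <<'E'
from h import *
np.set_printoptions(precision=4,suppress=True)
s,W,M=wrist(); cv2.imwrite("pics/w7.png",s["image"][...,::-1]); o=get_obs(); print(o["position"],o["time_s"])
L=(W-M[:3,3])@M[:3,:3]   # tool frame
x,y,z=W[...,0],W[...,1],W[...,2]
h=cv2.cvtColor(s["image"],cv2.COLOR_RGB2HSV)
m=(z>.13)&(z<.145)&(abs(L[...,0])<.08)&(abs(L[...,1])<.04)
p=L[m]; print("bar tool mm",len(p),p.mean(0)*1e3,cv2.minAreaRect((p[:,:2]*1000).astype(np.float32)),np.percentile(p[:,2],5)*1e3)
E
python3 bar.py
```

```text
[ 0.5067 -0.0547  0.2071] 16.05
bar tool mm 3162 [ 6.1056 -0.1719 69.5877] ((0.41304779052734375, 0.009749412536621094), (130.40115356445312, 9.79173469543457), 0.3510996103286743) 67.89971622961309
```

View pics/w7.png

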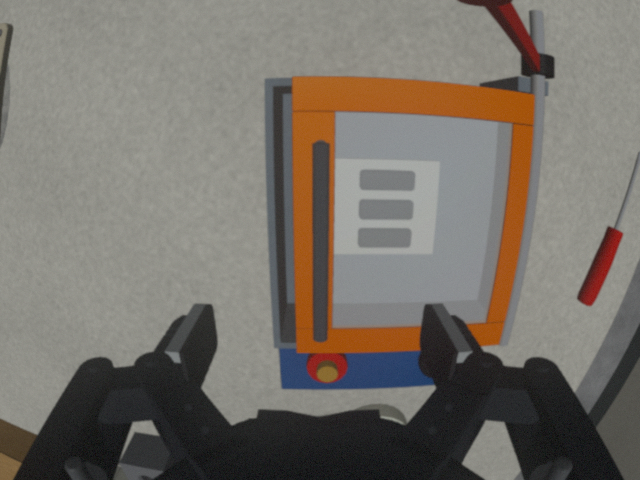

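The wrist view shows the bar at (320,240), centred between the fingers within 0.5 mm. I'll descend and grip.

Request:
{"fn": "arm_command", "kwargs": {"targets": [[0,0,35,0],[0,0,65,0],[0,0,85,0],[0,0,92,0],[0,0,92,0],[0,0,92,0]]}}

```text
time_s: 16.65
position: [0.5072, -0.0537, 0.1157]
ee_rot: [0.001, 0.631, 0.776, 0.001]
wrist_force: [-0.5, -0.1, 0.6]
width: 0.0857
gripper_force: 0.0
```

Request:
{"fn": "arm_command", "kwargs": {"targets": [[0,0,0,0],[0,0,0,0],[0,0,0,0],[0,0,0,0],[0,0,0,0],[0,0,0,0],[0,0,0,0],[0,0,0,0],[0,0,0,0],[0,0,0,0]], "claw": -1}}

```text
time_s: 17.65
position: [0.5066, -0.0535, 0.1146]
ee_rot: [0.0, 0.631, 0.776, 0.001]
wrist_force: [3.0, 0.2, 2.5]
width: 0.0074
gripper_force: 58.5
```

The bar is gripped. I'll lift along its arc to about 47°, then compare with the marker.

Request:
{"fn": "arm_command", "kwargs": {"targets": [[0,1.8,-5.9,0],[0,3.8,-11.8,0],[0,8.3,-23.2,0],[0,13.7,-34.3,0],[0,19.8,-45,0],[0,26.7,-55.3,0],[0,34.2,-65,0],[0,42.4,-74.2,0],[0,51.3,-82.8,0],[0,60.7,-90.8,0],[0,70.6,-98.1,0],[0,76,-101.5,0],[0,81.1,-104.6,0],[0,85,-106.8,0],[0,89.2,-109.1,0],[0,89.2,-109.1,0],[0,89.2,-109.1,0],[0,89.2,-109.1,0]]}}

```text
time_s: 19.45
position: [0.588, -0.0369, 0.2236]
ee_rot: [-0.003, 0.631, 0.775, -0.005]
wrist_force: [-7.9, -1.9, 9.1]
width: 0.0076
gripper_force: 58.9
```

```bash
cat > ang.py <<'E'
from h import *
np.set_printoptions(precision=4,suppress=True)
o=get_obs(); print(o["position"],o["wrist_force"],o["width"],o["time_s"],o["q"])
yaw=np.radians(11.7); ux=np.array([np.cos(yaw),np.sin(yaw)]); uy=np.array([-ux[1],ux[0]])
def fit(p):
    best=None
    rng=np.random.default_rng(0)
    for _ in range(300):
        a=p[rng.choice(len(p),2)]; d=a[1]-a[0]; n=np.linalg.norm(d)
        if n<.05: continue
        r=abs((p[:,0]-a[0,0])*d[1]-(p[:,1]-a[0,1])*d[0])/n<.002
        if best is None or r.sum()>best.sum(): best=r
    q=p[best]; d=np.linalg.svd(q-q.mean(0),full_matrices=False)[2][0]
    return np.degrees(np.arctan(-d[1]/d[0])),best.sum(), np.interp(0.1,[0,1],[0,1])*0+q.mean(0)
for n in("scene","top","wrist"):
    if n=="wrist": s,W,_=wrist()
    else: s=snapshot(n); W=cloud(s)
    cv2.imwrite(f"pics/{n}_fin.png",s["image"][...,::-1])
    h=cv2.cvtColor(s["image"],cv2.COLOR_RGB2HSV).astype(int);H,S=h[...,0],h[...,1]
    # box coords: a along box x, b along box y, from the bar's closed position; hinge nominal a=.170
    d=W[...,:2]-np.array([.507,-.0537]); a=d@ux; b=d@uy; z=W[...,2]
    fl=(H>5)&(H<20)&(S>150)&(z>.092)&(abs(b)<.125)&(a>-.05)&(a<.2)
    mk=((H<5)|(H>174))&(S>140)&(z>.09)&(abs(b-.134)<.02)&(a>-.05)&(a<.2)
    for l,m in(("flap",fl),("marker",mk)):
        p=np.stack([a[m],z[m]],-1)
        if len(p)>20: print(n,l,len(p),"angle deg",fit(p), "zmax",np.percentile(p[:,1],99.5))
E
python3 ang.py
```

```text
[ 0.588  -0.0369  0.2236] [-7.8683 -1.9083  9.1292] 0.00759886760867814 19.45 [ 0.2766  0.5809 -0.417   1.6836  0.2798  0.9479 -0.0426]
scene flap 2029 angle deg (np.float64(44.77291465042998), np.int64(1636), array([0.1061, 0.152 ])) zmax 0.23840652018119995
scene marker 275 angle deg (np.float64(50.74050937312521), np.int64(208), array([0.1122, 0.1591])) zmax 0.22155455183305073
top flap 880 angle deg (np.float64(44.69604220242818), np.int64(740), array([0.0939, 0.1669])) zmax 0.6542634166001771
top marker 200 angle deg (np.float64(51.18881439276934), np.int64(150), array([0.1128, 0.1629])) zmax 0.23797084046221603
wrist flap 27675 angle deg (np.float64(44.745035748171794), np.int64(26489), array([0.0723, 0.1853])) zmax 0.2215827966724063
wrist marker 2840 angle deg (np.float64(50.98784649413127), np.int64(2833), array([0.1061, 0.1672])) zmax 0.21616727205931138
```

The flap is at 44.7° and the marker averages 51.0° over the three cameras. There is also about 12 N of radial strain, so I'll continue along the arc while easing that off.

Request:
{"fn": "arm_command", "kwargs": {"targets": [[0,3,-3,0],[0,6,-5,0],[0,9,-7,0],[0,11,-8.5,0],[0,13,-9.5,0],[0,13,-9.5,0],[0,13,-9.5,0],[0,13,-9.5,0]]}}

```text
time_s: 20.4
position: [0.6063, -0.0331, 0.2336]
ee_rot: [0.0, 0.631, 0.776, -0.0]
wrist_force: [-3.5, -1.8, 5.8]
width: 0.0073
gripper_force: 58.6
```

```bash
python3 ang.py
```

```text
[ 0.6063 -0.0331  0.2336] [-3.4743 -1.7691  5.8401] 0.007343116472812813 20.4 [ 0.2674  0.5902 -0.4185  1.6326  0.2772  0.9772 -0.0396]
scene flap 2030 angle deg (np.float64(51.41516402895834), np.int64(1679), array([0.1128, 0.1605])) zmax 0.25225448298269654
scene marker 276 angle deg (np.float64(51.258887030875485), np.int64(198), array([0.1128, 0.1586])) zmax 0.23672757415724321
top flap 731 angle deg (np.float64(51.358477171070476), np.int64(644), array([0.1026, 0.1769])) zmax 0.6647739221544405
top marker 202 angle deg (np.float64(51.01274373706918), np.int64(153), array([0.1121, 0.1638])) zmax 0.23820451396437495
wrist flap 26253 angle deg (np.float64(51.41272558160281), np.int64(24923), array([0.083 , 0.1979])) zmax 0.236007151691729
wrist marker 3750 angle deg (np.float64(50.98179435036128), np.int64(3395), array([0.102 , 0.1724])) zmax 0.23523505896200653
```

The flap is at 51.4° and the marker at 51.05°. I'll make one small correction and let it settle.

Request:
{"fn": "arm_command", "kwargs": {"targets": [[0,-0.8,0.4,0],[0,-0.8,0.4,0],[0,-0.8,0.4,0],[0,-0.8,0.4,0],[0,-0.8,0.4,0],[0,-0.8,0.4,0],[0,-0.8,0.4,0],[0,-0.8,0.4,0]]}}

```text
time_s: 21.35
position: [0.6057, -0.0332, 0.2334]
ee_rot: [0.001, 0.631, 0.776, 0.0]
wrist_force: [-4.2, -2.8, 6.0]
width: 0.0074
gripper_force: 58.7
```

```bash
python3 ang.py; python3 -c "
import cv2;a=cv2.imread('pics/scene_fin.png')[130:380,80:480];cv2.imwrite('pics/c8.png',cv2.resize(a,(800,500)))"
```

```text
[ 0.6057 -0.0332  0.2334] [-4.2467 -2.7798  5.9533] 0.007353245179933785 21.35 [ 0.268   0.5893 -0.4186  1.6351  0.2773  0.975  -0.0397]
scene flap 2025 angle deg (np.float64(51.25260147309966), np.int64(1666), array([0.1126, 0.1603])) zmax 0.24948927500720883
scene marker 280 angle deg (np.float64(51.45808018656322), np.int64(210), array([0.115 , 0.1562])) zmax 0.23664056162708225
top flap 734 angle deg (np.float64(51.09081117323802), np.int64(654), array([0.1016, 0.1775])) zmax 0.6621101461984649
top marker 199 angle deg (np.float64(51.25576946729555), np.int64(153), array([0.1129, 0.1628])) zmax 0.23769629551470547
wrist flap 26284 angle deg (np.float64(51.22171782913611), np.int64(24949), array([0.0827, 0.1975])) zmax 0.2355555399959641
wrist marker 3732 angle deg (np.float64(50.94971663528762), np.int64(3371), array([0.1023, 0.1721])) zmax 0.23544827590792575
```

View pics/c8.png

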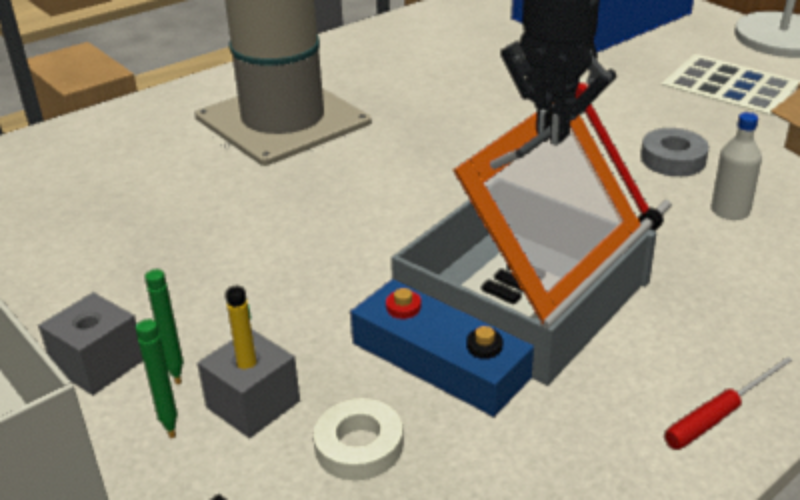

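The flap (510,200) is parallel with the marker (620,160): 51.2° against 51.2° as the camera averages. The pen is home in its stand (240,330), and everything else is untouched. I'll hand it in.

```bash
python3 -c "
from plant import *
print(sign_off())"
```

```text
the job is handed in; nothing more can be done
None
```

I touched the yellow pen to the red terminal, then the black, and put it back fully home in its stand; I then handed the job in at about 21 s, with the gripper still holding the flap parallel to the marker arm (both about 51.2°).

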